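# Snug the taper drain plug and put the manifold back in service

### The arm

A 6-joint arm with a two-finger parallel gripper is mounted at the origin on the work surface. World frame = base frame: x ahead of the robot, y to its left, z up, the work surface at z = 0. Lengths are in m, angles in rad, forces in N, time in s.
With the tool pointing down it reaches from about 0.35 to 0.975 m from the base axis. Payload 4.9 kg.
Tool frame: the origin (TCP) lies at the very end of the fingers, on their centre line; the grasp point (between the pads) lies ctrl.grip_point_offset behind it (ctrl.grip_point_offset is the distance from the TCP to the grasp point, in m); z points along the fingers, y is the direction in which the jaws open and shut (so a half turn about z gives the same grasp; the last joint's range is limited). The gripper opens to 85 mm and grips with 20 to 120 N. Pads are 22 mm wide; open, the fingers measure 114 mm over their backs; the gripper's body (76 mm by 85 mm) begins 54 mm behind the grasp point. The pads swing forward as they close: fully open they stand 13 mm farther back than shut.
Start: joints at [-0.119, 0.053, 1.613, -0, 1.476, -0.119], TCP at [0.625, 0, 0.231] pointing down, gripper open.
Joint ranges: [-3.01, 3.01], [-1.01, 2.22], [0.06, 2.58], [-1.02, 4.17], [0.09, 2.62], [-3.14, 3.14]. Speed limits (rad/s): [2.57, 2.57, 3.14, 3.14, 3.14, 3.14].

### API

Orientations are given as a rotation vector (axis times angle).
In Python, from station import ctrl gives the robot as it stands. The module is installed in compiled form; this text tells all that it offers.
- The arm moves only by the shell command python3 -m creep 'ROWS' [FORCE]. ROWS is JSON, a list of rows, each a list of 5 numbers: the closure in counts, from 0 (fully open) to 255 (shut), then the shift along the tool's x, y, z in mm, then the turn about the tool's z in rad. A call has 1 to 12 rows; each row is the pose to reach, as a shift and turn from the pose commanded when the call began, along the tool's axes at that moment; what a row does not reach only later rows make up. A row lasts 1/12 s, in which the tool goes at most 41.7 mm and 7.16 degrees, less where a joint would pass 70% of its speed; a pose out of reach is approached as far as the arm can. A call with a gripper value outside its range is refused whole. The fingers move at their own pace and stop on an object; FORCE is the grip in N (left out, the last holds). Time passes only in rows, so rows that repeat a pose let the fingers close. It gives the time, the measured TCP pose, the force and the opening at its end, in the units of the state.
- ctrl.get_obs(): the state, without advancing time (a new reading comes with each control period).
- ctrl.get_image(name): name is "scene" or "side" or "wrist"; returns the picture (480x640x3 uint8, red, green, blue); there is no depth.
- ctrl.calibration(name): a dict with "fx", "fy", "cx", "cy" (pixels), "R" (3x3) and "t" (3): a world point X has camera coordinates R X + t. Camera axes: x right, y down, z forward; pixel columns grow to the right and rows downward; lengths in m; the calibration is good to about 2 mm. The wrist camera is an equidistant fisheye: a pixel r from the principal point sees the ray r / f radians off the axis. A picture is of the moment at which its call begins: read the wrist's pose just before it. calibration takes no time and is no camera call; for the wrist camera it gives the pose at the moment of the call.
- ctrl.finish_job(): hands the job in, once; it reports no verdict.
Trained networks look in the newest picture that a camera, given by its name, has taken for a name from the list of things; names that differ only in an ending like _2 or _b are one class to them, and where a whole thing is asked for, a point or a joint stands for the part that bears it (a point fixed in the world has none). Each returns a list of dicts, best first, with "conf" (0 to 1); they miss things now and then, are a little off and sometimes report something else, mostly with a low value. They report only what shows in the picture. A call takes as long as a camera call.
- ctrl.boxes_of(camera, label): "rect" ([left, top, width, height] in pixels, round what is visible of it).
- ctrl.outline_of(camera, label): "mask" (480x640 bool, what is visible of it) and "rect" ([left, top, width, height] in pixels, round what is visible of it).
The state is a dict: "t": time; "q": joint angles; "dq": joint speeds; "effort": joint torques, N m; "tool_pos": TCP position; "tool_rot": TCP orientation; "contact_force": force on the tool from outside, world axes, zero at the start; "wrist_torque": the same for the moment, N m; "opening": finger opening in m.
Only numpy, scipy, OpenCV 4.12 (cv2) and the standard library are available. Lean on these libraries where they do the work, as an engineer would, in place of code of your own. Each camera call takes 0.05 s, during which the arm holds its last target. There are 200 camera calls.

### The job

The wing-headed taper plug on the drain manifold is only run in loosely: turn it clockwise until it goes properly snug in its taper, and stop there, because overtightening strips the thread. Only then swing the supply valve handle, at the end of the same manifold, fully open so that it lies in line with the pipe. Do not bump the gripper hard into the manifold, and leave everything else on the bench where it is.

Things in the scene. Friction and masses are not known exactly. Their poses are not given: they have to be found in the camera images.
- manifold: aluminium drain manifold bolted to the bench: block 60 mm wide, top at 50 mm, from y = -140 to +80 mm, on a steel foot 100 x 300 mm. Origin: centre of its underside; y runs along the block towards the valve and pipe, z up. Two round ports (42 mm across, top at 61 mm) at x = 0, y = -110 and -30 mm: the wing plug is in one of them. Valve axis: vertical, at x = 0, y = +110 mm.
- blank: the other port, with a plain low hex-head blank, top 71 mm above the bench; fixed, leave it. Origin on the block's top.
- plug_wing (a point): centre of the plug's flat upright steel wing, on the plug's vertical axis, 92 mm above the bench: grip here, firmly (30 N or more). Wing 46 mm along this frame's x (58 mm over its rounded ends), 10 mm thick along its y, 44 mm high, on a 20 mm stem; port's top 31 mm below this point. Falling yaw (clockwise from above) tightens. The plug cannot come out; the wing keeps its height.
- thread_run (a point): unseen point in the plug's thread, 0.5 mm lower per rad of free running (for judging; its motion is too small to read). The plug runs on easily (under 0.05 N m) for 0.5 to 1.7 rad, which differs every time and shows nowhere; re-grip as needed. Its wing yaw means nothing for tightness. If turned back (anticlockwise) it is loose again.
- taper_seat (a point): unseen point in the port, 0.5 mm lower per rad that the taper is wedged (for judging; too small to read). After the free run the taper bites: the torque climbs 3 N m per rad (springy neck) to 0.30 N m, then the taper creeps in and it rises 0.5 N m per rad. Snug from 0.05 rad of creep (about 0.32 N m), stripped at 0.5 rad (0.55). Aim for 0.38-0.42, slowly. On letting go only the neck springs back.
- valve (a joint): angle of the supply valve handle, rad: 0 shut (handle square to the pipe, pointing to the manifold's -x), 1.57 fully open against its stop (handle along the pipe, pointing to the manifold's +y). It turns clockwise from above as it opens and stays where it is left; it takes about 2 N at the post.
- valve_post (a point): middle of the upright round steel post at the end of the valve handle, 14 mm across, 78 mm above the bench, its top 99 mm above the bench, standing on a flat bar whose top is 62 mm above the bench; 70 mm from the valve's axis. Pinch it from above, or push it, along its arc.
- spanner: small steel open-ended spanner, 150 mm long, lying on the bench in front of the manifold (robot's side); bystander
- tape: white ring-shaped spool of sealing tape, 52 mm across, 14 mm high, lying behind the manifold; bystander; origin at the centre of its underside
- spare: loose spare steel hex-head plug, 26 mm across, 27 mm high, standing behind the manifold; bystander; origin at the centre of its underside
- tiprack: grey and white rack of pipette tips, 85 x 125 x 60 mm, on the robot's left; bystander; origin at the centre of its underside
- bottle: amber bottle, 64 mm across, 150 mm high, on the robot's right; bystander; origin at the centre of its underside
- beaker: glass beaker, 68 mm across, 85 mm high, on the robot's right; bystander; origin at the centre of its underside
- wellplate: white 24-well plate, 86 x 128 x 14 mm, at the far side; bystander; origin at the centre of its underside

How it is judged:
On the way, in this order (a step that is already met when the one before it is completed fails the run):
1. the plug is turned until it is snug in its taper (0.05 rad of wedging) (z of taper_seat in the frame of manifold below 0.049975 m and z of thread_run in the frame of manifold below 0.0484892 m), for 0.2 s.
2. then the valve is swung open (1.40 rad or more) (value of joint valve above 1.4 rad), for 0.2 s.
At the end, for the whole second after the job is handed in: the plug is snug: at least 0.05 rad and less than 0.5 rad of wedging after its taper bit, and not turned back; the valve handle is open to 1.40 rad or more and still; the robot has let go (all of step 1 and not (z of taper_seat in the frame of manifold below 0.04975 m) and value of joint valve above 1.4 rad and velocity of joint valve below 0.05 rad/s); the robot touches nothing.
It fails at once if the plug is overtightened (wedged 0.5 rad or more) (z of taper_seat in the frame of manifold below 0.04975 m).
It fails at once if the valve is opened (beyond 0.5 rad) before the plug is snug (value of joint valve above 0.5 rad and not (z of taper_seat in the frame of manifold below 0.049975 m and z of thread_run in the frame of manifold below 0.0484892 m)).
It fails at once if the fingers hit or press the manifold block, its foot or pipe with more than 25 N (gripping the plug or the handle does not count) (contact force between the fingers and manifold above 25 N).
It fails at once if a bystander is moved by more than 20 mm (distance of any of spanner, tape, spare, tiprack, bottle, beaker, wellplate from where it was at the start of the episode above 0.02 m).
It also fails if it takes over 72 s, if anything falls off the work surface, if the arm or the gripper's body presses on something with over 40 N, if the wrist force passes 120 N, or if a joint passes its speed limit or range.

## Working session

There is one attempt and no reset: what is moved stays moved. The work goes in short steps, Python scripts to look and compute and a shell command to move; the robot and the scene stay as the last step left them, time stands still between calls to the robot, and variables do not carry over. Pictures are saved under pics/ and viewed, about 8 in all and at most 12, crops included, and the job is handed in when it is done.

```bash
mkdir -p pics; python3 - <<'E'
from station import ctrl
import cv2,numpy as np
print(ctrl.get_obs(), ctrl.grip_point_offset)
ims=[]
for c in ["scene","side","wrist"]:
    im=ctrl.get_image(c); cv2.imwrite(f"pics/{c}0.png",im[:,:,::-1])
    k=ctrl.calibration(c); print(c,k)
    for l in ["manifold","blank","plug_wing","valve_post","valve"]:
        print(c,l,[(np.round(d["rect"]),round(d["conf"],2)) for d in ctrl.boxes_of(c,l)[:2]])
E
```

```text
{'t': 0.0, 'q': array([-1.19029158e-01,  5.33459441e-02,  1.61427827e+00, -2.24922002e-05,
        1.47602523e+00, -1.18969960e-01]), 'dq': array([ 0.00093773,  0.00160429,  0.00105879, -0.0019985 , -0.00035092,
       -0.0004634 ]), 'effort': array([ 2.70554956e-04, -3.93670499e+01, -3.70175600e+01, -1.62778279e-04,
        6.93513779e-03, -6.06393527e-06]), 'tool_pos': array([6.24376066e-01, 5.05083168e-05, 2.30079196e-01]), 'tool_rot': array([-2.22037091e+00, -2.22024425e+00,  2.02375997e-03]), 'contact_force': array([-0.29225861,  0.26207204, -0.53636698]), 'wrist_torque': array([ 0.01399854,  0.02605757, -0.0175094 ]), 'opening': 0.08493929285861833} 0.0187
scene {'fx': 524.7721003902752, 'fy': 524.7721003902752, 'cx': 331.83329713739215, 'cy': 236.45855884415275, 'R': array([[-0.78140119,  0.62394395,  0.010302  ],
       [ 0.34657316,  0.44764408, -0.824319  ],
       [-0.51894048, -0.64055345, -0.56603184]]), 't': array([ 0.48326327, -0.12784349,  1.74047936])}
scene manifold [(array([288., 216., 121.,  60.]), 0.86)]
scene blank [(array([324., 220.,  12.,   6.]), 0.65)]
scene
[... 689 characters left out ...]
alve_post [(array([256., 235.,  32.,  20.]), 0.78)]
side valve [(array([256., 236.,  33.,  19.]), 0.75)]
wrist {'fx': 371.64829954431775, 'fy': 371.64829954431775, 'cx': 315.56107742316226, 'cy': 237.76274160816172, 'R': array([[ 0.99999696, -0.0015139 ,  0.00194392],
       [-0.0020601 , -0.94652515,  0.32262347],
       [ 0.00135155, -0.3226265 , -0.94652539]]), 't': array([-0.62483175, -0.04097059,  0.37896995])}
wrist manifold [(array([162.,  43., 162., 338.]), 0.6)]
wrist blank [(array([225., 285.,  43.,  42.]), 0.78)]
wrist plug_wing [(array([232., 362.,  65.,  56.]), 0.66)]
wrist valve_post [(array([110., 160., 104.,  45.]), 0.73)]
wrist valve [(array([106., 161., 107.,  43.]), 0.82)]
```

View pics/scene0.png

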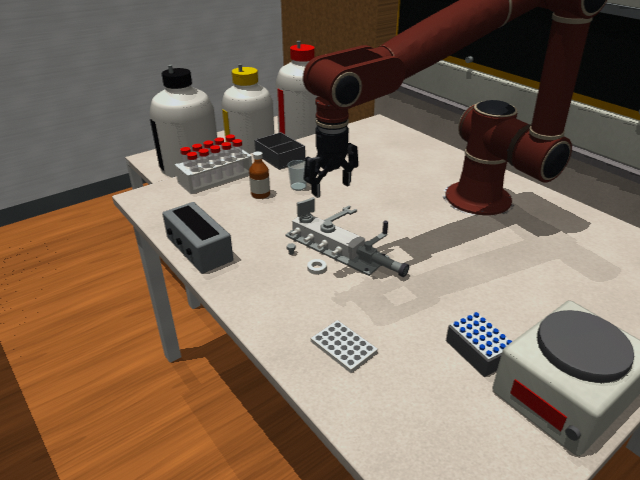

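View pics/wrist0.png

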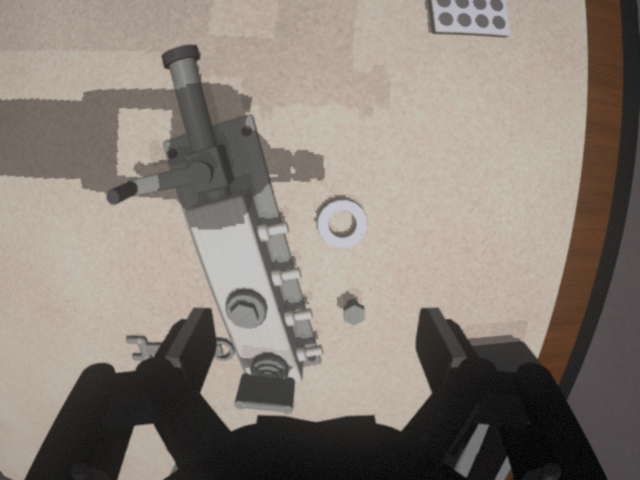

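The pictures show the manifold below and left of the tool. In the wrist view the blank is at (245,304), the wing at (264,390) nearly parallel to image x, the post top at (121,190), and the valve axis near (204,170).

```bash
cat > h.py <<'E'
from station import ctrl
import numpy as np, cv2
def ray(k,px,fish):
    u=np.array([(px[0]-k["cx"])/k["fx"],(px[1]-k["cy"])/k["fy"]])
    if fish:
        r=np.hypot(*u); d=np.array([*(u/r*np.sin(r)),np.cos(r)])
    else: d=np.array([*u,1.])
    R=np.array(k["R"]); return -R.T@k["t"], R.T@d
def at(cam,px,z,k=None):
    c,d=ray(k or ctrl.calibration(cam),px,cam=="wrist"); return (c+d*(z-c[2])/d[2])
def proj(cam,X,k=None):
    k=k or ctrl.calibration(cam); p=np.array(k["R"])@X+k["t"]
    if cam=="wrist":
        r=np.hypot(p[0],p[1]); th=np.arctan2(r,p[2]); return np.array([k["cx"]+k["fx"]*th*p[0]/r,k["cy"]+k["fy"]*th*p[1]/r])
    return np.array([k["cx"]+k["fx"]*p[0]/p[2],k["cy"]+k["fy"]*p[1]/p[2]])
E
python3 - <<'E'
from h import *
for n,p,z in [("blank",(245,304),.071),("wingc",(264.5,390),.092),("wing topL",(236,407),.114),("wing topR",(293,411),.114),("post",(121,192),.099),("axis",(204,170),.065),("blockBL",(190,205),.05),("port",(268,368),.061)]:
    print(n,at("wrist",p,z).round(4))
for n,p,z in [("blank",(330,223),.071),("wing",(305.5,208),.092),("post",(385,228),.09)]: print("scene",n,at("scene",p,z).round(4))
for n,p,z in [("blank",(331,266),.071),("wing",(357,275),.092)]: print("side",n,at("side",p,z).round(4))
E
```

```text
blank [ 0.5585 -0.0858  0.071 ]
wingc [ 0.5732 -0.1743  0.092 ]
wing topL [ 0.5472 -0.1791  0.114 ]
wing topR [ 0.6026 -0.1816  0.114 ]
post [0.4642 0.0293 0.099 ]
axis [0.5291 0.0391 0.065 ]
blockBL [0.5082 0.0048 0.05  ]
port [ 0.5738 -0.1701  0.061 ]
scene blank [ 0.5506 -0.0944  0.071 ]
scene wing [ 0.5773 -0.1737  0.092 ]
scene post [0.4664 0.039  0.09  ]
side blank [ 0.5531 -0.1155  0.071 ]
side wing [ 0.5708 -0.1849  0.092 ]
```

```bash
python3 -m creep '[[0,-30,-10,0,-0.12],[0,-60,-20,0,-0.24],[0,-95,-28,0,-0.36],[0,-130,-38,0,-0.48],[0,-160,-46,0,-0.6],[0,-178,-50,0,-0.72],[0,-178,-50,10,-0.84],[0,-178,-50,20,-0.96],[0,-178,-50,20,-1.08],[0,-178,-50,20,-1.2],[0,-178,-50,20,-1.32],[0,-178,-50,20,-1.44]]'
python3 -m creep '[[0,0,0,0,-0.085],[0,0,0,0,-0.085],[0,0,0,0,-0.085]]'
python3 - <<'E'
from h import *
o=ctrl.get_obs(); print(o)
k=ctrl.calibration("wrist")
im=ctrl.get_image("wrist")
for l in ["plug_wing","blank","valve_post"]:
    print(l,[(np.round(d["rect"]),round(d["conf"],2)) for d in ctrl.boxes_of("wrist",l)[:2]])
print(proj("wrist",np.array([.574,-.178,.114]),k))
cv2.imwrite("pics/w1.png",im[:,:,::-1])
E
```

```text
t: 1.9
tool_pos: [0.5749, -0.1781, 0.2112]
tool_rot: [-0.196, -3.135, -0.0]
contact_force: [0.2, -0.2, -1.5]
opening: 0.0855
t: 2.15
tool_pos: [0.575, -0.178, 0.2113]
tool_rot: [0.076, 3.141, -0.0]
contact_force: [0.1, 0.0, 0.2]
opening: 0.0857
{'t': 2.15, 'q': array([-4.23814835e-01,  1.13431989e-02,  1.68873976e+00, -2.46444446e-05,
        1.44145954e+00, -1.94651811e+00]), 'dq': array([-3.19159184e-04, -4.62765520e-04,  5.64758173e-05, -2.53389163e-04,
        1.47598883e-03,  3.20187334e-03]), 'effort': array([-7.00643417e-03, -3.71916747e+01, -3.66928089e+01, -6.37779776e-04,
        1.13359722e-04, -8.19947873e-02]), 'tool_pos': array([ 0.57498643, -0.17801418,  0.21133884]), 'tool_rot': array([ 7.55312422e-02,  3.14064785e+00, -6.60202920e-05]), 'contact_force': array([0.13739836, 0.00738686, 0.18231339]), 'wrist_torque': array([-0.0140718 ,  0.04272357,  0.01645433]), 'opening': 0.08567160515047227}
plug_wing [(array([298., 185.,  37.,  95.]), 0.69)]
blank [(array([382., 168.,  50.,  44.]), 0.94)]
valve_post [(array([533.,  68.,  37.,  99.]), 0.91), (array([  2.,  47., 100.,  74.]), 0.47)]
[316.60300737 238.95148959]
```

View pics/w1.png

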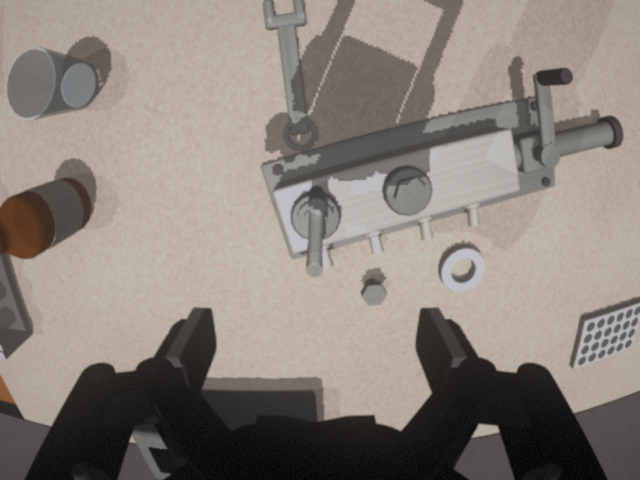

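The wing shows near (315,235) over its port at (316,215), seen almost end-on. I'll overlay a model on an enlarged crop.

```bash
python3 - <<'E'
from h import *
k=ctrl.calibration("wrist"); im=ctrl.get_image("wrist")[:,:,::-1].copy()
print(-np.array(k["R"]).T@k["t"])
s=6; x0,y0=255,150
big=cv2.resize(im[y0:y0+130,x0:x0+130],None,fx=s,fy=s,interpolation=cv2.INTER_CUBIC)[:590]
big=cv2.resize(im[y0:y0+135,x0:x0+130],(585,600),interpolation=cv2.INTER_CUBIC)
f=585/130;g=600/135
def poly(P,c):
    q=np.array([[(u-x0+.5)*f,(v-y0+.5)*g] for u,v in [proj("wrist",p,k) for p in P]],int)
    cv2.polylines(big,[q],True,c,1)
C=np.array([.574,-.178]);ya=-.045
e=np.array([np.cos(ya),np.sin(ya)]);n=np.array([-e[1],e[0]])
for z,c in((.114,(0,0,255)),(.07,(255,0,0))):
    poly([np.array([*(C+a*e*.029+b*n*.005),z]) for a,b in((1,1),(1,-1),(-1,-1),(-1,1))],c)
poly([np.array([*(C+.021*np.array([np.cos(t),np.sin(t)])),.061]) for t in np.linspace(0,6.2,40)],(0,255,0))
cv2.imwrite("pics/c1.png",big)
E
```

```text
[ 0.49102196 -0.17485013  0.35311376]
```

View pics/c1.png

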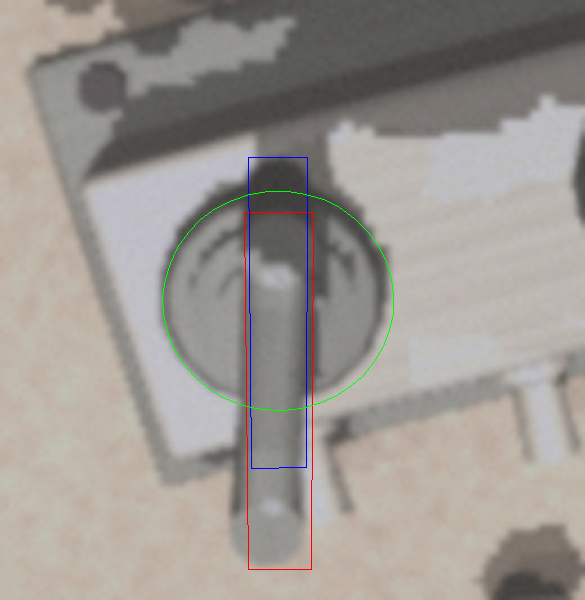

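```bash
python3 -m creep '[[0,2,-1,12,0.03],[0,2,-1,30,0.03],[0,2,-1,50,0.03],[0,2,-1,70,0.03],[0,2,-1,90,0.03],[0,2,-1,105,0.03],[0,2,-1,118,0.03],[0,2,-1,128,0.03],[0,2,-1,133,0.03],[0,2,-1,133,0.03],[0,2,-1,133,0.03],[0,2,-1,133,0.03]]' 60
python3 -c "
from station import ctrl
o=ctrl.get_obs();print(o['tool_pos'],o['contact_force'],o['wrist_torque'],o['q'][5])"
python3 -m creep '[[140,0,0,0,0],[180,0,0,0,0],[220,0,0,0,0],[255,0,0,0,0],[255,0,0,0,0],[255,0,0,0,0],[255,0,0,0,0],[255,0,0,0,0],[255,0,0,0,0],[255,0,0,0,0]]' 60
python3 -c "
from station import ctrl
o=ctrl.get_obs();print(o['tool_pos'],o['contact_force'],o['wrist_torque'],o['q'][5])"
```

```text
t: 3.4
tool_pos: [0.5738, -0.1793, 0.0796]
tool_rot: [0.119, 3.137, -0.001]
contact_force: [-0.0, -0.3, 0.3]
opening: 0.0853
[ 0.57376952 -0.17928032  0.07956915] [-0.02318949 -0.29780045  0.34278589] [-0.00016909  0.02512356 -0.01607382] -1.9215703916932831
t: 4.23
tool_pos: [0.573, -0.1785, 0.0785]
tool_rot: [-0.119, -3.139, -0.001]
contact_force: [-0.7, 3.6, 3.1]
opening: 0.0094
[ 0.57298459 -0.17846899  0.07845218] [-0.74016801  3.56920755  3.05822103] [0.6163808  0.14806983 0.02681565] -1.9216000740078625
```

```bash
cat > o.py <<'E'
from station import ctrl
o=ctrl.get_obs();print("t",o['t'].__round__(2),"F",o['contact_force'].round(2),"T",o['wrist_torque'].round(3),"q6",round(o['q'][5],3),"eff6",round(o['effort'][5],3),"open",round(o['opening'],4))
E
python3 -m creep '[[255,0,0,0,0.04],[255,0,0,0,0.08],[255,0,0,0,0.12],[255,0,0,0,0.16],[255,0,0,0,0.2],[255,0,0,0,0.24],[255,0,0,0,0.28],[255,0,0,0,0.32],[255,0,0,0,0.36],[255,0,0,0,0.4],[255,0,0,0,0.4],[255,0,0,0,0.4]]' 60; python3 o.py
python3 -m creep '[[255,0,0,0,0.02],[255,0,0,0,0.04],[255,0,0,0,0.06],[255,0,0,0,0.08],[255,0,0,0,0.1],[255,0,0,0,0.1]]'; python3 o.py
```

```text
t: 5.23
tool_pos: [0.5731, -0.1781, 0.0784]
tool_rot: [-0.738, -3.053, -0.002]
contact_force: [-0.4, 5.9, 4.4]
opening: 0.0095
t 5.23 F [-0.37  5.86  4.42] T [0.988 0.026 0.025] q6 -1.523 eff6 0.059 open 0.0095
t: 5.73
tool_pos: [0.5731, -0.178, 0.0785]
tool_rot: [-0.891, -3.012, -0.003]
contact_force: [-0.2, 6.7, 3.5]
opening: 0.0094
t 5.73 F [-0.24  6.66  3.53] T [1.056 0.072 0.027] q6 -1.422 eff6 0.167 open 0.0094
```

```bash
python3 -m creep '[[255,0.3,0.5,0,0.02],[255,0.7,1,0,0.04],[255,0.7,1,0,0.06],[255,0.7,1,0,0.08],[255,0.7,1,0,0.1],[255,0.7,1,0,0.12],[255,0.7,1,0,0.14],[255,0.7,1,0,0.16],[255,0.7,1,0,0.18],[255,0.7,1,0,0.2],[255,0.7,1,0,0.2],[255,0.7,1,0,0.2]]'; python3 o.py
```

```text
t: 6.73
tool_pos: [0.5732, -0.1776, 0.0785]
tool_rot: [1.188, 2.908, 0.0]
contact_force: [2.5, 4.1, 2.7]
opening: 0.0093
t 6.73 F [2.52 4.06 2.74] T [ 0.689 -0.29   0.064] q6 -1.22 eff6 0.058 open 0.0093
```

```bash
python3 -m creep '[[255,0,0,0,0.02],[255,0,0,0,0.04],[255,0,0,0,0.06],[255,0,0,0,0.08],[255,0,0,0,0.1],[255,0,0,0,0.12],[255,0,0,0,0.14],[255,0,0,0,0.15],[255,0,0,0,0.15],[255,0,0,0,0.15]]'; python3 o.py
```

```text
t: 7.57
tool_pos: [0.5733, -0.1775, 0.0785]
tool_rot: [1.404, 2.81, 0.001]
contact_force: [3.4, 4.6, 2.6]
opening: 0.0093
t 7.57 F [3.35 4.58 2.6 ] T [ 0.892 -0.561  0.024] q6 -1.069 eff6 0.048 open 0.0093
```

Still free-running (0.65 rad so far in total 0.85). Continuing.

```bash
python3 -m creep '[[255,0,0,0,0.02],[255,0,0,0,0.04],[255,0,0,0,0.06],[255,0,0,0,0.08],[255,0,0,0,0.1],[255,0,0,0,0.12],[255,0,0,0,0.14],[255,0,0,0,0.16],[255,0,0,0,0.18],[255,0,0,0,0.2],[255,0,0,0,0.2],[255,0,0,0,0.2]]'; python3 o.py
```

```text
t: 8.57
tool_pos: [0.5734, -0.1774, 0.0785]
tool_rot: [1.677, 2.655, 0.002]
contact_force: [3.2, 5.2, 4.1]
opening: 0.0092
t 8.57 F [3.25 5.23 4.15] T [ 0.928 -0.66   0.028] q6 -0.869 eff6 0.051 open 0.0092
```

```bash
python3 -m creep '[[255,0,0,0,0.02],[255,0,0,0,0.04],[255,0,0,0,0.06],[255,0,0,0,0.08],[255,0,0,0,0.1],[255,0,0,0,0.12],[255,0,0,0,0.14],[255,0,0,0,0.16],[255,0,0,0,0.18],[255,0,0,0,0.2],[255,0,0,0,0.2],[255,0,0,0,0.2]]'; python3 o.py
```

```text
t: 9.57
tool_pos: [0.5736, -0.1773, 0.0785]
tool_rot: [1.934, 2.474, 0.003]
contact_force: [4.4, 4.9, 1.4]
opening: 0.0095
t 9.57 F [4.36 4.94 1.37] T [ 0.941 -0.753  0.091] q6 -0.669 eff6 0.051 open 0.0095
```

```bash
cat > a.py <<'E'
from station import ctrl
import numpy as np
T=[]
for i in range(5):
    ctrl.get_image("side"); o=ctrl.get_obs(); T.append(o['wrist_torque'][2])
print("Tz",np.round(T,3),"mean",np.mean(T).round(3),"F",o['contact_force'].round(1),"q6",round(o['q'][5],3),"t",o['t'],"yaw",np.round(2*np.arctan2(o['tool_rot'][0],o['tool_rot'][1]),3))
E
python3 a.py; python3 -m creep '[[255,0,0,0,0.02],[255,0,0,0,0.04],[255,0,0,0,0.06],[255,0,0,0,0.06],[255,0,0,0,0.06]]'; python3 a.py
```

```text
Tz [0.052 0.081 0.05  0.091 0.093] mean 0.073 F [3.7 4.2 2.3] q6 -0.669 t 9.8167 yaw 1.327
t: 10.23
tool_pos: [0.5737, -0.1773, 0.0785]
tool_rot: [2.007, 2.415, 0.003]
contact_force: [5.2, 5.5, 1.0]
opening: 0.0092
Tz [ 0.062 -0.004  0.034  0.105  0.016] mean 0.042 F [4.7 5.  2.8] q6 -0.609 t 10.4833 yaw 1.387
```

```bash
python3 -m creep '[[255,0.3,0.5,0,0.02],[255,0.6,0.9,0,0.04],[255,0.6,0.9,0,0.06],[255,0.6,0.9,0,0.08],[255,0.6,0.9,0,0.1],[255,0.6,0.9,0,0.12],[255,0.6,0.9,0,0.14],[255,0.6,0.9,0,0.16],[255,0.6,0.9,0,0.16],[255,0.6,0.9,0,0.16]]'; python3 a.py
```

```text
t: 11.32
tool_pos: [0.5739, -0.1771, 0.0784]
tool_rot: [2.193, 2.248, 0.0]
contact_force: [4.5, 2.6, 3.2]
opening: 0.0095
Tz [0.023 0.086 0.053 0.063 0.002] mean 0.045 F [3.7 1.7 2.7] q6 -0.448 t 11.5667 yaw 1.546
```

```bash
python3 -m creep '[[255,0,0,0,0.02],[255,0,0,0,0.04],[255,0,0,0,0.06],[255,0,0,0,0.08],[255,0,0,0,0.1],[255,0,0,0,0.12],[255,0,0,0,0.14],[255,0,0,0,0.15],[255,0,0,0,0.15],[255,0,0,0,0.15]]'; python3 a.py
```

```text
t: 12.4
tool_pos: [0.5741, -0.1771, 0.0785]
tool_rot: [2.356, 2.077, 0.001]
contact_force: [5.4, 1.9, 1.3]
opening: 0.0093
Tz [0.065 0.005 0.102 0.029 0.031] mean 0.047 F [4.8 1.7 2.4] q6 -0.297 t 12.65 yaw 1.697
```

```bash
python3 -m creep '[[255,0,0,0,0.02],[255,0,0,0,0.04],[255,0,0,0,0.06],[255,0,0,0,0.08],[255,0,0,0,0.1],[255,0,0,0,0.12],[255,0,0,0,0.12],[255,0,0,0,0.12]]'; python3 a.py
```

```text
t: 13.32
tool_pos: [0.5742, -0.1771, 0.0785]
tool_rot: [2.476, 1.932, 0.001]
contact_force: [5.4, 1.8, 2.3]
opening: 0.0095
Tz [0.075 0.052 0.13  0.074 0.14 ] mean 0.094 F [6.  2.8 2.3] q6 -0.177 t 13.5667 yaw 1.817
```

Torque is starting to rise (total 1.745 rad); go on in small steps.

```bash
python3 -m creep '[[255,0,0,0,0.01],[255,0,0,0,0.02],[255,0,0,0,0.03],[255,0,0,0,0.04],[255,0,0,0,0.04],[255,0,0,0,0.04]]'; python3 a.py
```

```text
t: 14.07
tool_pos: [0.5742, -0.1771, 0.0785]
tool_rot: [2.514, 1.882, 0.001]
contact_force: [5.1, 0.6, 1.9]
opening: 0.0093
Tz [0.236 0.203 0.242 0.22  0.256] mean 0.231 F [6.3 1.8 2.4] q6 -0.138 t 14.3167 yaw 1.856
```

```bash
python3 -m creep '[[255,0,0,0,0.01],[255,0,0,0,0.02],[255,0,0,0,0.03],[255,0,0,0,0.04],[255,0,0,0,0.05],[255,0,0,0,0.06],[255,0,0,0,0.07],[255,0,0,0,0.08],[255,0,0,0,0.09],[255,0,0,0,0.1],[255,0,0,0,0.1],[255,0,0,0,0.1]]'; python3 a.py
```

```text
t: 15.32
tool_pos: [0.5743, -0.1771, 0.0785]
tool_rot: [2.604, 1.754, 0.002]
contact_force: [6.2, 1.8, 2.3]
opening: 0.0093
Tz [0.327 0.343 0.325 0.33  0.282] mean 0.321 F [6.8 1.3 1.5] q6 -0.038 t 15.5667 yaw 1.956
```

```bash
python3 -m creep '[[255,0,0,0,0.01],[255,0,0,0,0.02],[255,0,0,0,0.03],[255,0,0,0,0.04],[255,0,0,0,0.05],[255,0,0,0,0.06],[255,0,0,0,0.07],[255,0,0,0,0.08],[255,0,0,0,0.09],[255,0,0,0,0.1],[255,0,0,0,0.1],[255,0,0,0,0.1]]'; python3 a.py
```

```text
t: 16.57
tool_pos: [0.5745, -0.1772, 0.0785]
tool_rot: [2.688, 1.622, 0.002]
contact_force: [5.9, 1.0, 1.0]
opening: 0.0092
Tz [0.327 0.363 0.393 0.408 0.411] mean 0.38 F [6.4 1.5 0.2] q6 0.062 t 16.8167 yaw 2.056
```

```bash
python3 -m creep '[[255,0,0,0,0.01],[255,0,0,0,0.02],[255,0,0,0,0.03],[255,0,0,0,0.04],[255,0,0,0,0.05],[255,0,0,0,0.05],[255,0,0,0,0.05],[255,0,0,0,0.05]]'; python3 a.py
python3 -m creep '[[200,0,0,0,0.05],[150,0,0,0,0],[100,0,0,0,0],[0,0,0,0,0],[0,0,0,0,0],[0,0,0,0,0],[0,0,0,0,0],[0,0,0,0,0]]'; python3 o.py
```

```text
t: 17.48
tool_pos: [0.5745, -0.1772, 0.0785]
tool_rot: [2.728, 1.555, 0.002]
contact_force: [7.1, 1.1, 1.0]
opening: 0.0093
Tz [0.365 0.372 0.362 0.354 0.407] mean 0.372 F [5.7 1.3 0.9] q6 0.112 t 17.7333 yaw 2.106
t: 18.4
tool_pos: [0.5735, -0.177, 0.0782]
tool_rot: [-2.73, -1.555, 0.001]
contact_force: [-0.4, -0.1, 0.1]
opening: 0.0853
t 18.4 F [-0.43 -0.13  0.13] T [-0.007  0.045  0.006] q6 0.112 eff6 0.003 open 0.0853
```

```bash
python3 -m creep '[[0,0,0,-30,0],[0,0,0,-65,0],[0,0,0,-100,-0.1],[0,0,0,-130,-0.22],[0,20,-35,-130,-0.34],[0,40,-70,-130,-0.46],[0,60,-105,-130,-0.58],[0,80,-140,-130,-0.7],[0,100,-170,-130,-0.82],[0,121,-196,-130,-0.94],[0,121,-196,-130,-1.06],[0,121,-196,-130,-1.18]]'
python3 -m creep '[[0,0,0,0,-0.12],[0,0,0,0,-0.24],[0,0,0,0,-0.36],[0,0,0,0,-0.48],[0,0,0,0,-0.6],[0,0,0,0,-0.72],[0,0,0,0,-0.84],[0,0,0,0,-0.96],[0,0,0,0,-1.08],[0,0,0,0,-1.11],[0,0,0,0,-1.11]]'
python3 - <<'E'
from h import *
o=ctrl.get_obs(); print(o['t'],o['tool_pos'],o['tool_rot'],o['q'])
k=ctrl.calibration("wrist"); im=ctrl.get_image("wrist")
for l in ["plug_wing","blank","valve_post"]:
    print(l,[(np.round(d["rect"]),round(d["conf"],2)) for d in ctrl.boxes_of("wrist",l)[:2]])
c=proj("wrist",np.array([.466,.027,.099]),k); print(c)
im=im[:,:,::-1].copy()
cv2.drawMarker(im,tuple(int(v) for v in c),(0,0,255),0,12,1)
cv2.imwrite("pics/w2.png",im); np.save("k.npy",k,allow_pickle=True)
E
```

```text
t: 19.4
tool_pos: [0.466, 0.0288, 0.2086]
tool_rot: [1.39, 2.817, 0.0]
contact_force: [0.4, -0.4, 0.3]
opening: 0.0853
t: 20.32
tool_pos: [0.4667, 0.0271, 0.2084]
tool_rot: [-0.289, 3.128, -0.0]
contact_force: [-0.4, -0.4, -0.5]
opening: 0.0856
20.3167 [0.46667098 0.0270795  0.208395  ] [-2.89239859e-01  3.12822487e+00 -2.10103534e-04] [-1.01367140e-01 -3.25338232e-01  1.99283261e+00 -1.27144826e-04
  1.47404852e+00 -1.85654958e+00]
plug_wing []
blank [(array([143., 264.,  44.,  41.]), 0.69)]
valve_post [(array([305., 195.,  20., 103.]), 0.74)]
[316.61481077 234.0045243 ]
```

View pics/w2.png

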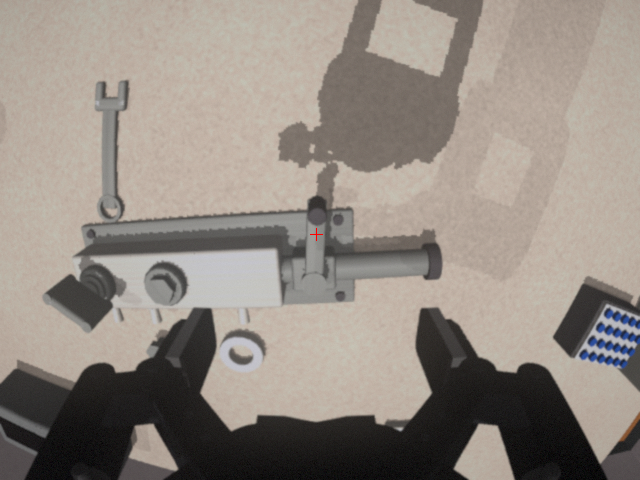

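```bash
python3 - <<'E'
from h import *
k=np.load("k.npy",allow_pickle=True).item()
for n,p,z in [("post hi",(317,215),.099),("post lo",(317,203),.062),("axis",(315,270),.065),("blank",(165,284),.071),("pipe end",(432,261),.035),("footTL",(84,228),.005),("footTR",(351,210),.005),("port",(97,283),.061)]: print(n,at("wrist",p,z,k).round(4))
E
```

```text
post hi [0.4521 0.0247 0.099 ]
post lo [0.4524 0.0249 0.062 ]
axis [0.5086 0.0336 0.065 ]
blank [ 0.5452 -0.0947  0.071 ]
pipe end [0.4934 0.1438 0.035 ]
footTL [ 0.5365 -0.2247  0.005 ]
footTR [0.4667 0.0611 0.005 ]
port [ 0.5673 -0.174   0.061 ]
```

```bash
python3 -m creep '[[0,13,-2,12,-0.05],[0,13,-2,30,-0.05],[0,13,-2,50,-0.05],[0,13,-2,70,-0.05],[0,13,-2,90,-0.05],[0,13,-2,110,-0.05],[0,13,-2,122,-0.05],[0,13,-2,132,-0.05],[0,13,-2,139,-0.05],[0,13,-2,139,-0.05],[0,13,-2,139,-0.05]]' 25
python3 -m creep '[[120,0,0,0,0],[160,0,0,0,0],[190,0,0,0,0],[220,0,0,0,0],[255,0,0,0,0],[255,0,0,0,0],[255,0,0,0,0],[255,0,0,0,0],[255,0,0,0,0],[255,0,0,0,0],[255,0,0,0,0],[255,0,0,0,0]]' 25; python3 o.py
python3 - <<'E'
from h import *
im=ctrl.get_image("wrist"); cv2.imwrite("pics/w3.png",im[:,:,::-1])
E
```

```text
t: 21.43
tool_pos: [0.4547, 0.0227, 0.0697]
tool_rot: [-0.367, 3.12, -0.0]
contact_force: [0.4, 0.1, -0.1]
opening: 0.0854
t: 22.43
tool_pos: [0.4543, 0.0229, 0.0695]
tool_rot: [0.367, -3.12, -0.0]
contact_force: [-2.1, 1.9, 4.9]
opening: 0.013
t 22.43 F [-2.1   1.85  4.86] T [0.308 0.488 0.031] q6 -1.919 eff6 0.036 open 0.013
```

View pics/w3.png

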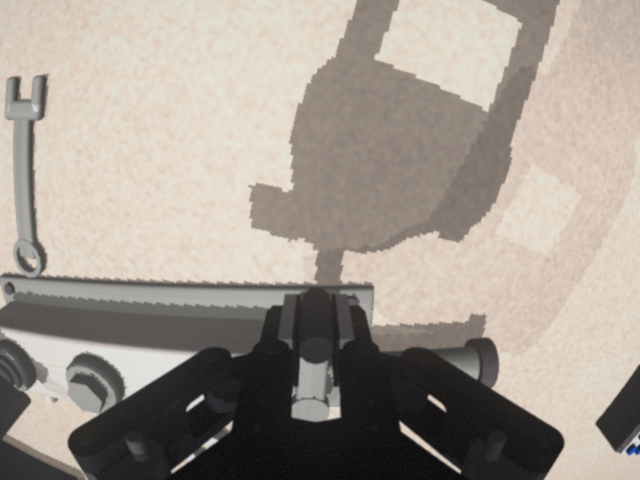

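```bash
python3 -m creep '[[255,-0.2,5.6,0,0.08],[255,-0.9,11.1,0,0.16],[255,-2,16.6,0,0.24],[255,-3.6,22,0,0.32],[255,-5.5,27.3,0,0.4],[255,-7.9,32.3,0,0.48],[255,-10.7,37.2,0,0.56],[255,-13.9,41.8,0,0.64],[255,-17.4,46.2,0,0.72],[255,-21.2,50.2,0,0.8],[255,-21.2,50.2,0,0.8]]' 25; python3 o.py
```

```text
t: 23.4
tool_pos: [0.4659, 0.076, 0.0696]
tool_rot: [0.878, 3.009, -0.0]
contact_force: [6.4, -2.9, -2.2]
opening: 0.0128
t 23.4 F [ 6.42 -2.93 -2.22] T [-0.276 -0.965 -0.004] q6 -0.997 eff6 0.598 open 0.0128
```

```bash
python3 -m creep '[[255,-1,5.6,0,0.08],[255,-2.4,11.1,0,0.16],[255,-3.5,16.6,0,0.24],[255,-5.1,22,0,0.32],[255,-7,27.3,0,0.4],[255,-9.4,32.3,0,0.48],[255,-12.2,37.2,0,0.56],[255,-15.4,41.8,0,0.64],[255,-18.9,46.2,0,0.72],[255,-21.5,49,0,0.77],[255,-21.5,49,0,0.77]]' 25; python3 o.py
```

```text
t: 24.32
tool_pos: [0.5071, 0.1036, 0.0693]
tool_rot: [1.946, 2.465, -0.012]
contact_force: [-7.0, -8.5, 9.1]
opening: 0.0132
t 24.32 F [-6.99 -8.52  9.08] T [-1.515  1.102  0.16 ] q6 -0.171 eff6 0.434 open 0.0132
```

```bash
python3 -m creep '[[180,0,0,0,0],[100,0,0,0,0],[0,0,0,0,0],[0,0,0,0,0],[0,0,0,0,0],[0,0,0,0,0],[0,0,0,-10,0],[0,0,0,-30,0],[0,0,0,-60,0],[0,0,0,-95,0],[0,0,0,-130,0],[0,0,0,-130,0]]' 25; python3 o.py
python3 - <<'E'
from h import *
im=ctrl.get_image("wrist"); cv2.imwrite("pics/w4.png",im[:,:,::-1])
a=ctrl.get_image("scene")[170:300,260:430,::-1]; cv2.imwrite("pics/s4.png",cv2.resize(a,None,fx=4,fy=4,interpolation=cv2.INTER_CUBIC))
E
```

```text
t: 25.32
tool_pos: [0.5122, 0.1067, 0.2093]
tool_rot: [1.938, 2.458, 0.016]
contact_force: [0.9, 0.6, 0.9]
opening: 0.0857
t 25.32 F [0.94 0.64 0.91] T [0.008 0.012 0.03 ] q6 -0.172 eff6 0.0 open 0.0857
```

View pics/w4.png

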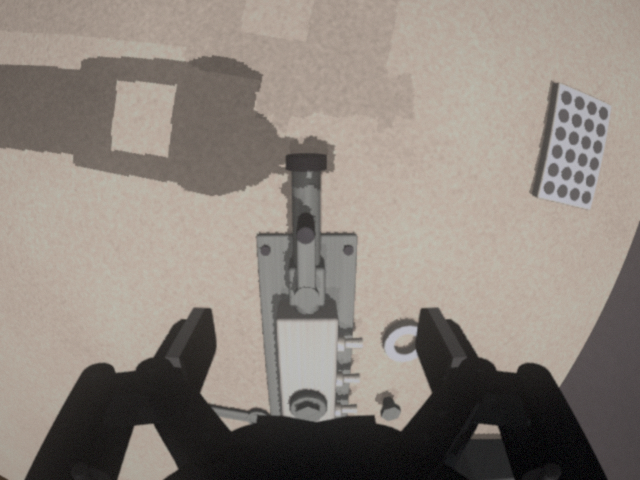

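View pics/s4.png

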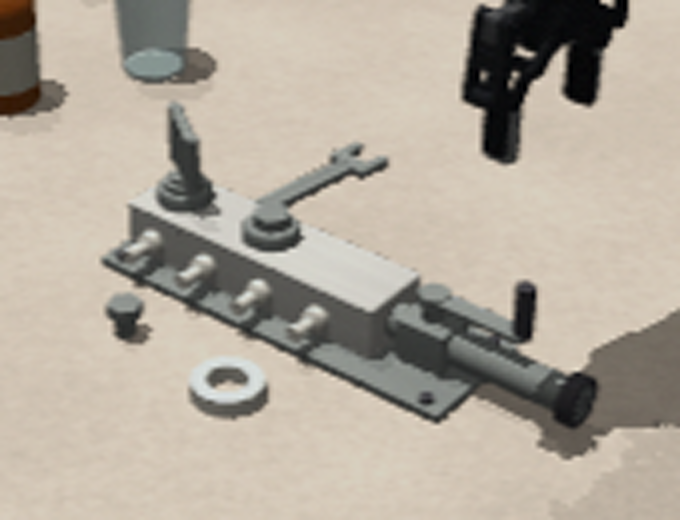

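In the wrist view the post (305,228) lines up with the valve axis (307,298) and the pipe. The scene crop shows the wing and the bystanders in place and the gripper clear of everything.

```bash
python3 -c "
from station import ctrl
print(ctrl.finish_job())"
```

```text
the job is handed in; nothing more can be done
None
```

The plug is tightened, the valve handle is fully open, and the job is handed in at about 25 s of the 72 s allowed. `finish_job` gave no verdict, so the results below rest on my own readings.

- **Plug:** I gripped the wing at 60 N and turned it clockwise in one grip. It ran free for about 1.73 rad after I gripped it, slightly over the stated 0.5–1.7. I then turned it about 0.3 rad past the bite. Torque climbed through 0.23, 0.32 and 0.38 to a final mean of 0.37 N m, a little under the 0.38–0.42 aim. The readings were noisy by about ±0.03 N m. Going by angle, that is roughly 0.2 rad of creep, inside the 0.05–0.5 snug range.
- **Slip on release:** the first row of my release move carried a mistaken extra turn of 0.05 rad, undone in the next row while the jaws were opening. At worst that adds 0.05 rad of creep. The turn back is less than the neck's own spring-back, so it should not have loosened the plug.
- **Valve:** I pinched the post and took it round its arc through 1.57 rad, where resistance suggested the stop. The last pictures show the handle in line with the pipe.
- **Last checks:** the gripper is open and about 130 mm above its grip height, and the contact force reads near zero. The spanner, tape, spare, well plate and beaker look undisturbed. The bottle shows only in part, and I did not re-check the tip rack after the move.

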